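# Key the hub onto the gearmotor shaft and set it to the index lug

### The job

Fit the steel hub with the pointer ear onto the gearmotor's upright shaft: slip it over the shaft end, turn it under light pressure until its keyway drops over the shaft key, and seat it fully down on the collar. Then turn hub and shaft together until the hub's ear points over the index lug on the gear case, and let go. Never force the hub, and leave the other things on the bench where they lie.

Things in the scene. Friction and masses are not known exactly. Their poses are not given: they have to be found in the camera images.
- hub: Steel hub lying flat on the bench, 0.30 kg +-20 %, 20 mm thick: a disc 60 mm in diameter with two parallel flats 42.4 mm apart and 42 mm long, facing its +y and -y (take it by these), and a pointed ear on the rim along +x, its tip 47 mm out. It alone on the bench has an ear. Origin: centre of the underside, on the bore's axis; z up.
- hub_keyway (a point): Point in the hub's keyway at mid height: 15 mm from the bore's axis along the hub's +x, 10 mm above its underside. The bore, 25.8 mm in diameter, goes right through; its one square keyway, also right through, is 9.5 mm wide and reaches 17.5 mm from the axis, in line with the ear. Axes as the hub's.
- gearmotor: Grey right-angle gearmotor fixed to the bench: base plate 150 x 130 x 10 mm (x, y, z), gear case 90 x 90 mm, 80 mm high, with a round nose 40 mm across up to 99 mm; black motor 67 mm in diameter reaching 180 mm out along +y, its terminal box 93 mm high at y = 85 to 125 mm. Origin: on the bench under the output shaft's axis; z up along the shaft, +x towards the index lug.
- index_lug (a point): Top of the index lug, a fixed steel block 8 mm wide on the edge of the gear case: 47 mm from the shaft's axis along the gearmotor's +x, 94 mm above the bench. The lug spans 37 to 57 mm from the axis. When the job is done the hub's ear points this way, above the lug. Axes as the gearmotor's.
- seat (a point): Point on the shaft's axis, 106 mm above the bench, on top of the shaft's collar (34 mm in diameter): the hub's underside ends here. Axes as the gearmotor's. The shaft turns only stiffly (about 0.2 N m), stays where it is left, and can go from -34 to 109 degrees, counter-clockwise seen from above, from the lug's direction.
- shaft_end (a point): Centre of the shaft's end, 30 mm above the seat; the shaft is 24 mm in diameter with a 3 mm chamfer at its end. Axes as the gearmotor's, they do not turn with the shaft. Its key, 8 mm wide, stands out to 15.8 mm from the axis and reaches from the seat to 14 mm above it; the key's top is flat with a 0.4 mm bevel, and a hub not lined up rests on it.
- key_middle (a point): Point 7 mm above the seat, 14 mm from the axis, in the middle of the range where the key may stand. The key's own direction is not measured: it stands 17 to 77 degrees (0.3 to 1.35 rad) counter-clockwise, seen from above, from the lug's direction. See it from above or find it by feel. Fixed to the gear case; axes as the gearmotor's.
- spacer: Bystander: plain steel ring, 54 mm outside, 27 mm bore, 14 mm thick, no ear, no flats. Origin: centre of its underside.
- bearing: Bystander: ball bearing, 52 mm in diameter, 16 mm thick. Origin: centre of its underside.
- wrench: Bystander: open-ended wrench lying flat. Origin: under its middle.
- screwdriver: Bystander: black-handled screwdriver lying flat. Origin: under its middle.
- squeeze_bottle: Bystander: white squeeze bottle with a red nozzle, 54 mm in diameter, 145 mm high. Origin: centre of its foot.
- grease_can: Bystander: small metal can, 60 mm in diameter, 55 mm high. Origin: centre of its foot.
- mouse: Bystander: black round computer mouse, 62 mm in diameter, 33 mm high. Origin: centre of its foot.
Things that resemble listed ones, but are neither listed nor needed, are in the scene too. What is shaped like the hub but purple or red is not meant.

How it is judged (in metres and radians):
On the way, in this order (a step that is already met when the one before it is completed fails the run):
1. the hub's keyway has dropped over the key and the hub is down on the collar (horizontal distance between hub and seat below 0.003 m and z of hub in the frame of seat between -0.004 and 0.004 m and angle between hub's own z axis and vertical below 0.07 rad), for 0.2 s.
2. the seated hub's ear has been turned over the index lug (z of hub in the frame of seat below 0.004 m and angle between the x axis of hub and the x axis of gearmotor, either way round below 0.1 rad), for 0.2 s.
At the end, for the whole second after the job is handed in: The hub lies flat on the shaft's collar (within 2.5 mm in height, 3 mm sideways, 4 degrees of level), keyed to the shaft, its ear within 0.1 rad (5.7 degrees) of the index lug's direction, at rest and released (horizontal distance between hub and seat below 0.003 m and z of hub in the frame of seat between -0.004 and 0.0025 m and angle between hub's own z axis and vertical below 0.07 rad and angle between the x axis of hub and the x axis of gearmotor, either way round below 0.1 rad and linear speed of hub below 0.02 m/s); the robot touches nothing.
It fails at once if the hub is forced: it presses on the gearmotor or its shaft with more than 60 N (contact force between hub and gearmotor above 60 N).
It fails at once if a bystander is shifted by more than 30 mm (distance of any of spacer, bearing, wrench, screwdriver, squeeze_bottle, grease_can, mouse from where it was at the start of the episode above 0.03 m).
It also fails if it takes over 72 s, if anything falls off the work surface, if the arm or the gripper's body presses on something with over 40 N, if the wrist force passes 120 N, or if a joint passes its speed limit or range.

### The arm

A 7-joint arm with a two-finger parallel gripper is mounted at the origin on the work surface. World frame = base frame: x ahead of the robot, y to its left, z up, the work surface at z = 0. Lengths are in mm, angles in rad, forces in N, time in s.
With the tool pointing down it reaches from about 375 to 925 mm from the base axis. Payload 3.1 kg.
Tool frame: the origin (TCP) lies midway between the tips of the shut fingers; the grasp point (between the pads) lies 19 mm behind it (robot.tcp_to_grasp is the distance from the TCP to the grasp point, in mm); y points along the fingers, z is the direction in which the jaws open and shut, and the axes are right-handed (so a half turn about y gives the same grasp; the last joint's range is limited). The gripper opens to 85 mm and grips with 20 to 120 N. Pads are 22 mm wide; open, the fingers measure 114 mm over their backs; the gripper's body (76 mm by 85 mm) begins 54 mm behind the grasp point. The pads swing forward as they close: fully open they stand 13 mm farther back than shut.
Start: joints at [-1.39, 0.383, 0.044, 1.598, -0.018, 1.161, -0.05], TCP at [178.858, 624.91, 231.269] pointing down, gripper open.
Joint ranges: [-2.61, 2.61], [-0.41, 2.15], [-1.48, 1.57], [0, 2.5], [-1.57, 4.71], [0.05, 1.97], [-2.85, 2.85]. Speed limits (rad/s): [2.79, 2.79, 3.14, 3.14, 3.14, 3.14, 3.14].

### API

Orientations are given as a 3x3 rotation matrix whose columns are the frame's x, y, z axes.
In Python, from workcell import readout, imaging, job, robot gives the robot as it stands.
- The arm moves only by the tool move_arm, never from a script. Its argument "rows" is a list of rows, each a list of 7 numbers: the finger opening in mm, from 0 to 85.4, then the shift along the tool's x, y, z in mm, then the turn, a rotation vector about the tool's x, y, z in rad. A call has 1 to 5 rows; each row is the pose to reach, as a shift and turn from the pose commanded when the call began, along the tool's axes at that moment; what a row does not reach only later rows make up. A row lasts 1/10 s, in which the tool goes at most 50 mm and 8.59 degrees, less where a joint would pass 70% of its speed; a pose out of reach is approached as far as the arm can. A call with a gripper value outside its range is refused whole. The fingers move at their own pace and stop on an object; "newtons" is the grip in N (left out, the last holds). Time passes only in rows, so rows that repeat a pose let the fingers close. It gives the time, the measured TCP pose, the force and the opening at its end, in the units of the state.
- readout.observe(): the state, without advancing time (a new reading comes with each control period).
- imaging.capture(name): name is "side" or "top"; returns a dict with "img" (384x512x3 uint8, red, green, blue), "K" (3x3 intrinsics, pixels), "D" ([k1, k2, p1, p2, k3] as OpenCV has them; the pictures are not rectified), "rvec" (rotation vector, rad) and "tvec" (3), from world to camera coordinates, as OpenCV has them. Camera axes: x right, y down, z forward; pixel columns grow to the right and rows downward; lengths in mm; the calibration is good to about 2 mm. A picture is of the moment at which its call begins. There is no depth.
- job.job_done(): hands the job in, once; it reports no verdict.
The state is a dict: "t": time; "joint_pos": joint angles; "qd": joint speeds; "tau": joint torques, N m; "ee_pos": TCP position; "orientation": TCP orientation; "force": force on the tool from outside, world axes, zero at the start; "wrist_torque": the same for the moment, N m; "gripper_width": opening from 0.0 (shut) to 1.0 (fully open).
Only numpy, scipy, OpenCV 4.12 (cv2) and the standard library are available. Lean on these libraries where they do the work, as an engineer would, in place of code of your own. Each camera call takes 0.05 s, during which the arm holds its last target.

## Working session

There is one attempt and no reset: what is moved stays moved. The work goes in short steps, Python scripts to look and compute and a tool call to move; the robot and the scene stay as the last step left them, time stands still between calls to the robot, and variables do not carry over. Pictures are saved under pics/ and viewed, and the job is handed in when it is done.

Besides the shell and the picture viewer there is one more tool, called after ">>>" as a command line: name --pt "numbers of a row" for each row, then --argument value for the rest. move_arm: Moves the arm, as the interface text tells. Its arguments: {"type":"object","properties":{"rows":{"type":"array"},"newtons":{"type":"number"}},"required":["rows"]}

```bash
ls; mkdir -p pics; python3 - <<'E'
from workcell import readout, imaging, job, robot
import cv2
s=readout.observe()
for k,v in s.items(): print(k,v)
print([a for a in dir(robot) if a[0]!='_'])
for n in ("top","side"):
    c=imaging.capture(n)
    cv2.imwrite(f"pics/{n}0.png",cv2.cvtColor(c["img"],cv2.COLOR_RGB2BGR))
    print(n,c["K"],c["D"],c["rvec"],c["tvec"])
E
```

```text
pics
t 0.0
joint_pos [-1.38982352  0.38386055  0.04384344  1.59959847 -0.01789744  1.16116415
 -0.04985792]
qd [ 1.15617888e-04  1.16769901e-03 -7.83416755e-05 -1.34480694e-03
 -3.30059414e-04  2.43002270e-03 -2.90286865e-04]
tau [ 2.89233885e-04 -4.33477271e+01  1.02469873e+00 -2.49508810e+01
  1.05973912e-02  1.15384432e-02 -1.22228448e-05]
ee_pos [178.61696689 623.99409751 229.85943339]
orientation [[ 9.61425169e-01 -5.81509935e-04  2.75066003e-01]
 [-2.75066577e-01 -2.57301380e-03  9.61421738e-01]
 [ 1.48672329e-04 -9.99996521e-01 -2.63371417e-03]]
force [ 0.04860666  0.18137235 -0.33808919]
wrist_torque [ 0.00456071  0.04720254 -0.02543467]
gripper_width 1.000972963189845
['MotionError', 'tcp_to_grasp']
top [[482.56286299   0.         253.90367673]
 [  0.         482.56286299 192.45289416]
 [  0.           0.           1.        ]] [-0.16787397  0.          0.          0.          0.        ] [ 2.16964137 -2.15038235  0.17301925] [   1.66043136  583.58566621 1389.08589726]
side [[466.18817812   0.         252.32379721]
 [  0.         466.18817812 179.31101149]
 [  0.           0.           1.        ]] [0.04330847 0.         0.         0.         0.        ] [ 2.23116636 -0.88600023  0.35944514] [-400.05626961  339.6460248  1206.90265679]
```

View pics/top0.png

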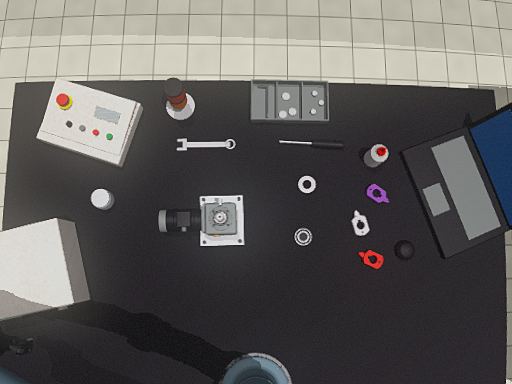

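View pics/side0.png

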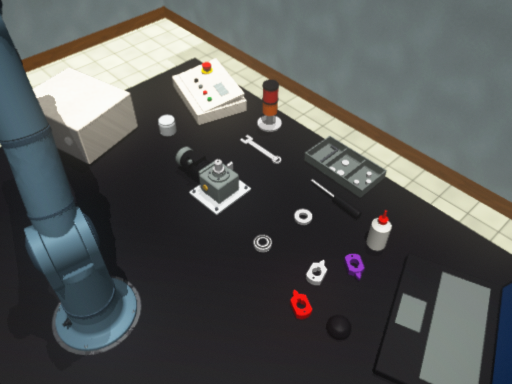

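The white/steel eared part at top (360,223) is the candidate hub. The purple one (377,194) and the red one (372,259) are excluded by colour, and the rings at (307,184) and (303,237) have no ear. I'll enlarge the hub and the gearmotor to confirm.

```bash
python3 - <<'E'
import cv2, numpy as np
t=cv2.imread('pics/top0.png'); s=cv2.imread('pics/side0.png')
a=cv2.resize(t[198:248,335:385],(400,400),interpolation=cv2.INTER_CUBIC)
b=cv2.resize(t[185:255,155:255][:, 30:100],(400,400),interpolation=cv2.INTER_CUBIC)
cv2.imwrite('pics/crop1.png',np.hstack([a,b]))
a=cv2.resize(s[250:300,290:340],(400,400),interpolation=cv2.INTER_CUBIC)
b=cv2.resize(s[145:215,185:255],(400,400),interpolation=cv2.INTER_CUBIC)
cv2.imwrite('pics/crop2.png',np.hstack([a,b]))
E
```

```text
(no output)
```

View pics/crop1.png

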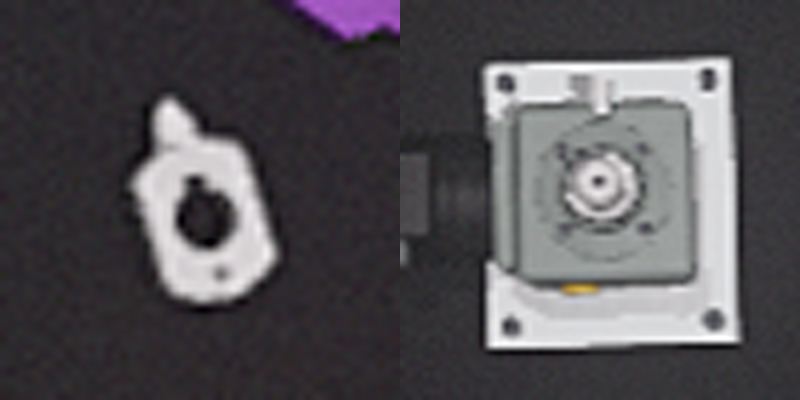

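View pics/crop2.png

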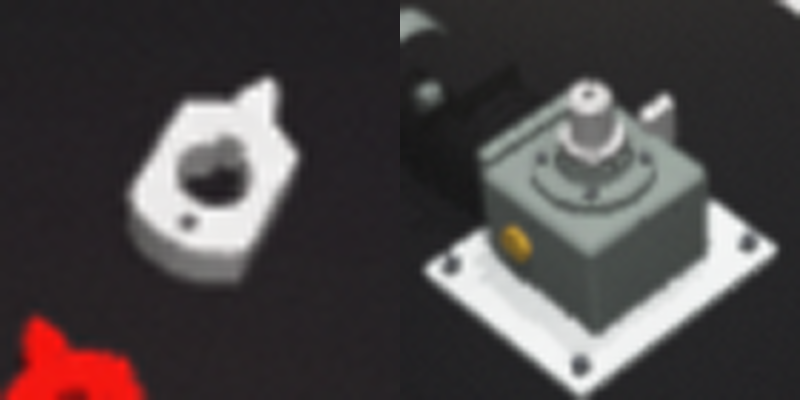

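The crops confirm it: the white hub at top (360,223) has a bore, a keyway, two flats and an ear pointing up-left. The gearmotor has its lug at about (219,197), pointing image-up, and the motor on the left. Next I measure.

```bash
cat > h.py <<'E'
import numpy as np, cv2
from workcell import readout, imaging
def cam(n):
    c=imaging.capture(n); c["R"]=cv2.Rodrigues(np.array(c["rvec"],float))[0]; c["t"]=np.array(c["tvec"],float); c["K"]=np.array(c["K"]);c["D"]=np.array(c["D"]); return c
def pos(c): return -c["R"].T@c["t"]
def onplane(c,uv,z):
    p=cv2.undistortPoints(np.array(uv,float).reshape(-1,1,2),c["K"],c["D"]).reshape(-1,2)
    d=np.c_[p,np.ones(len(p))]@c["R"]; o=pos(c)
    return (o+d*((z-o[2])/d[:,2])[:,None])[:,:2]
def proj(c,P):
    return cv2.projectPoints(np.array(P,float).reshape(-1,1,3),np.array(c["rvec"],float),c["t"],c["K"],c["D"])[0].reshape(-1,2)
def up(img,u0,v0,u1,v1,k): return cv2.resize(img[v0:v1,u0:u1],None,fx=k,fy=k,interpolation=cv2.INTER_CUBIC)
def tri(cs,uvs):
    A=[];b=[]
    for c,uv in zip(cs,uvs):
        p=cv2.undistortPoints(np.array(uv,float).reshape(1,1,2),c["K"],c["D"]).ravel()
        d=c["R"].T@np.r_[p,1]; d/=np.linalg.norm(d); M=np.eye(3)-np.outer(d,d); A.append(M); b.append(M@pos(c))
    x=np.linalg.lstsq(np.vstack(A),np.hstack(b),rcond=None)[0]; return x
E
python3 - <<'E'
from h import *
c=cam("top"); s=cam("side")
print("campos",pos(c),pos(s))
g=cv2.cvtColor(c["img"],cv2.COLOR_RGB2GRAY); hsv=cv2.cvtColor(c["img"],cv2.COLOR_RGB2HSV)
# hub mask upsampled
k=8; u0,v0=335,198
a=up(g,u0,v0,385,248,k); sat=up(hsv[...,1],u0,v0,385,248,k)
m=((a>120)&(sat<90)).astype(np.uint8)
cs,h=cv2.findContours(m,cv2.RETR_CCOMP,cv2.CHAIN_APPROX_NONE)
i=max([j for j in range(len(cs)) if h[0][j][3]<0],key=lambda j:cv2.contourArea(cs[j]))
def px(p): return (p.reshape(-1,2)+.5)/k-.5+[u0,v0]
out=onplane(c,px(cs[i]),20)
# area bbox
holes=[j for j in range(len(cs)) if h[0][j][3]==i]
hj=max(holes,key=lambda j:cv2.contourArea(cs[j]))
ho=onplane(c,px(cs[hj]),20)
M=cv2.moments(ho.astype(np.float32)); cen=np.array([M['m10'],M['m01']])/M['m00']
print("hole area",M['m00'],"centroid",cen, "nominal",np.pi*12.9**2+9.5*5)
r=np.linalg.norm(out-cen,axis=1); tip=out[r.argmax()]; print("tip",tip,r.max(),np.arctan2(*(tip-cen)[::-1]))
# rotate to find width
best=[]
for th in np.linspace(-np.pi/2,np.pi/2,361):
    n=np.array([-np.sin(th),np.cos(th)]); q=out@n; best.append((q.max()-q.min(),th,(q.max()+q.min())/2))
print("min width",min(best)); w,th,mid=min(best)
ax=np.array([np.cos(th),np.sin(th)]); print("centre offset from mid of flats", cen@np.array([-ax[1],ax[0]])-mid, "back extent",(out@ax).min()-cen@ax,(out@ax).max()-cen@ax)
# side ring
# base plate corners
a=up(g,185,185,255,255,8)
cv2.imwrite('pics/gm_top.png',cv2.createCLAHE(3,(4,4)).apply(a))
cv2.imwrite('pics/gm_side.png',cv2.createCLAHE(3,(4,4)).apply(up(cv2.cvtColor(s["img"],cv2.COLOR_RGB2GRAY),185,145,255,215,8)))
E
```

```text
campos [ 386.87512044   37.32062973 1455.70238324] [-118.73945511 -709.32372421 1102.17025002]
hole area 485.082343142014 centroid [ 492.16678101 -314.87056213] nominal 570.2924334838775
tip [ 536.152569   -301.39487618] 46.00373524060185 0.29728555061177814
min width (np.float64(45.750787216756066), np.float64(0.296705972839036), np.float64(-444.8077733179455))
centre offset from mid of flats -0.20008352793934137 back extent -32.53576472025645 46.00372751403563
```

View pics/gm_top.png

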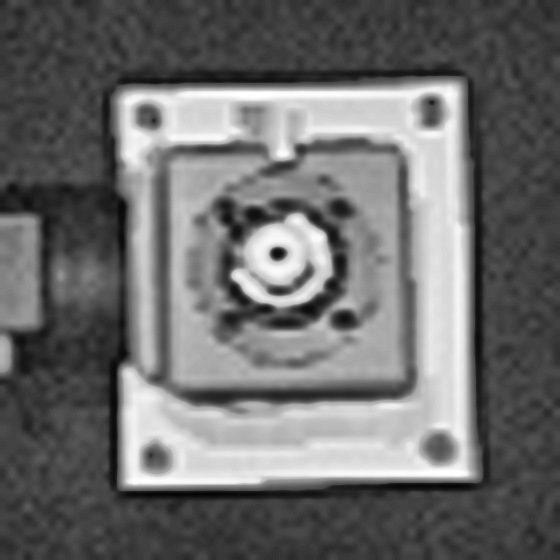

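View pics/gm_side.png

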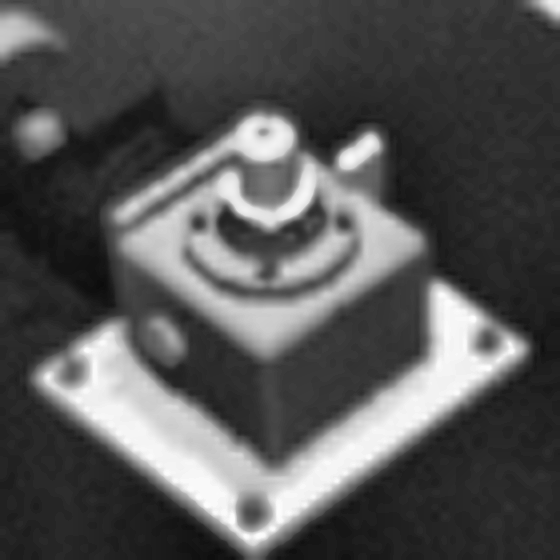

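Hub: flats axis at 0.297 rad, centre about (491.5,-315), and the sizes agree with the description allowing for ~1.5 mm of blooming. Now the gearmotor, by fitting lines to the plate outline and triangulating the shaft end and lug.

```bash
python3 - <<'E'
from h import *
c=cam("top"); s=cam("side")
T=lambda u,v:((u+.5)/8-.5+185,(v+.5)/8-.5+185)
S=lambda u,v:((u+.5)/8-.5+185,(v+.5)/8-.5+145)
co=[T(114,90),T(465,78),T(480,482),T(120,490)]
P=onplane(c,co,10); print("plate",P, [np.linalg.norm(P[i]-P[(i+1)%4]) for i in range(4)], "mean",P.mean(0))
for i,j in ((1,0),(2,3)): print("y-dir yaw",np.arctan2(*(P[j]-P[i])[::-1])-np.pi/2)
for i,j in ((3,0),(2,1)): print("x-dir yaw",np.arctan2(*(P[j]-P[i])[::-1]))
hl=onplane(c,[T(148,117),T(431,110),T(440,447),T(156,457)],10); print("holes",hl,hl.mean(0))
for i,j in ((1,0),(2,3)): print("y",np.arctan2(*(hl[j]-hl[i])[::-1])-np.pi/2)
for i,j in ((3,0),(2,1)): print("x",np.arctan2(*(hl[j]-hl[i])[::-1]))
se=tri([c,s],[T(278,253),S(264,132)]); print("shaft end tri",se,"plane",onplane(c,[T(278,253)],136),onplane(s,[S(264,132)],136))
print("side plate",onplane(s,[S(490,340),S(73,371),S(252,512)],10))
print("lug top view z94",onplane(c,[T(283,143)],94),"side",onplane(s,[S(360,150)],94))
E
```

```text
plate [[575.7605627  172.61500424]
 [581.72381544  40.0774174 ]
 [429.66362791  32.9419004 ]
 [425.27937401 167.24330339]] [np.float64(132.67167108409222), np.float64(152.22751471576547), np.float64(134.37294567247554), np.float64(150.57703450357656)] mean [503.10684501 103.21940636]
y-dir yaw 0.04496259390950663
y-dir yaw 0.03263329629189937
x-dir yaw 0.035681675445850235
x-dir yaw 0.046891211485031566
holes [[565.62482241 159.53209754]
 [569.40675533  52.77750395]
 [442.57905601  48.00057438]
 [437.73865421 154.01042191]] [503.83732199 103.58014945]
y 0.0354116093886665
y 0.04562823458148979
x 0.04314968816953563
x 0.0376469227367651
shaft end tri [503.70077803 103.52035267 133.14980997] plane [[503.54964329 103.30764004]] [[501.76648016 101.19530953]]
side plate [[570.21683903  52.14710953]
 [437.86079743 153.69569748]
 [441.96258804  48.29258943]]
lug top view z94 [[546.44875422 104.273722  ]] side [[549.37378834 103.00469153]]
```

Gearmotor axis is about (503.6,103.5) with yaw about 0.04 rad. Plate, holes, shaft end and lug agree within 2 mm. Now I'll look for the key from above.

```bash
python3 - <<'E'
from h import *
c=cam("top")
acc=np.mean([cam("top")["img"].astype(float) for _ in range(6)],0)
u0,v0=205,202; k=25
a=cv2.resize(acc[v0:v0+32,u0:u0+32].clip(0,255).astype(np.uint8),None,fx=k,fy=k,interpolation=cv2.INTER_CUBIC)[:600]
a=cv2.cvtColor(a,cv2.COLOR_RGB2BGR); a0=a.copy()
ax=np.array([503.6,103.5]); th=np.linspace(0,2*np.pi,120)
def circ(r,z,col,th=th):
    P=np.c_[ax[0]+r*np.cos(th+.04),ax[1]+r*np.sin(th+.04),np.full(len(th),z)]
    q=((proj(c,P)-[u0,v0]+.5)*k-.5).astype(int)
    for p in q: cv2.circle(a,tuple(map(int,p)),1,col,-1)
circ(17,106,(0,255,0)); circ(12,136,(0,0,255)); circ(15.8,120,(255,0,0),np.linspace(.3,1.35,40)); circ(12,120,(255,255,0),np.linspace(.3,1.35,40))
cv2.imwrite('pics/key1.png',np.hstack([a0[:500,100:500],a[:500,100:500]]))
E
```

```text
(no output)
```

View pics/key1.png

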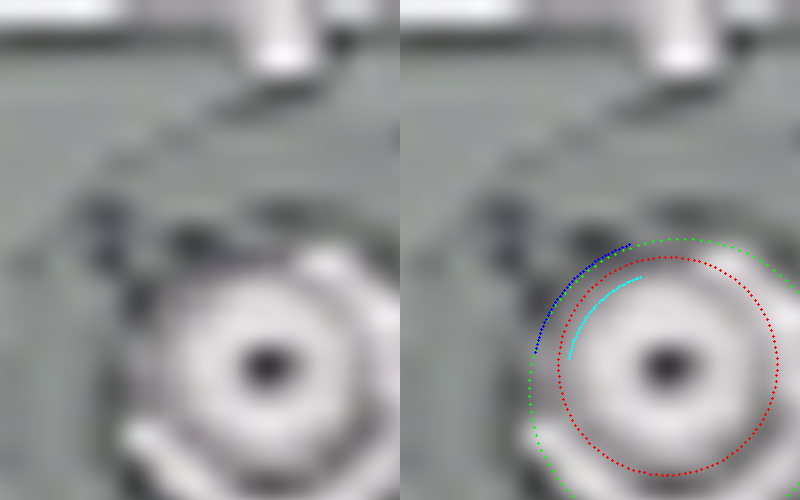

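The key can't be seen clearly: the shaft leans over it, with only a weak hint near 45–50°. I'll find it by feel. First, the move towards the hub.

```bash
cat > d.py <<'E'
import sys; from h import *
from scipy.spatial.transform import Rotation as Ro
x,y,z,yaw=map(float,sys.argv[1:5])
s=readout.observe(); R=np.array(s["orientation"]); p=np.array(s["ee_pos"])
yaw0=np.arctan2(R[1,0],R[0,0])
Rt=np.array([[np.cos(yaw),0,-np.sin(yaw)],[np.sin(yaw),0,np.cos(yaw)],[0,-1,0]]).astype(float)
Rt[:,2]=np.cross(Rt[:,0],Rt[:,1])
print("t %.1f pos %s yaw %.4f"%(s["t"],p.round(1),yaw0),"q",np.round(s["joint_pos"],2),"F",np.round(s["force"],1),"T",np.round(s["wrist_torque"],2),"w",round(s["gripper_width"],3))
print("shift",(R.T@(np.array([x,y,z])-p)).round(1),"turn",Ro.from_matrix(R.T@Rt).as_rotvec().round(4))
E
python3 d.py 178.6 624 230 -0.28; python3 d.py 310 400 230 -0.9
```

```text
t 0.7 pos [178.8 624.9 231.3] yaw -0.2788 q [-1.39  0.38  0.04  1.6  -0.02  1.16 -0.05] F [-0.8  0.  -0.6] T [0.06 0.01 0.  ] w 1.0
shift [ 0.   1.3 -1. ] turn [-0.      0.0012 -0.    ]
t 0.7 pos [178.8 624.9 231.3] yaw -0.2788 q [-1.39  0.38  0.04  1.6  -0.02  1.16 -0.05] F [-0.8  0.  -0.6] T [0.06 0.01 0.  ] w 1.0
shift [ 188.     1.3 -180.2] turn [ 0.      0.6212 -0.    ]
```

>>> move_arm --pt "85 36 0 -34 0 0.13 0" --pt "85 72 0 -68 0 0.26 0" --pt "85 108 0 -102 0 0.39 0" --pt "85 144 0 -136 0 0.52 0" --pt "85 180 0 -170 0 0.65 0"

```text
t: 1.15
ee_pos: [306.0, 410.3, 231.6]
orientation: [[0.595, 0.0, 0.804], [-0.804, 0.001, 0.595], [-0.0, -1.0, 0.001]]
force: [1.3, 0.6, -0.5]
gripper_width: 0.997
```

```bash
python3 d.py 420 190 230 -1.6
```

```text
t 1.1 pos [306.  410.3 231.6] yaw -0.9339 q [-1.23  0.12  0.23  1.94 -0.03  1.09 -0.34] F [ 1.3  0.6 -0.5] T [ 0.   -0.03 -0.01] w 0.997
shift [244.9   1.4 -39.4] turn [-6.000e-04  6.661e-01 -7.000e-04]
```

>>> move_arm --pt "85 49 0 -8 0 0.13 0" --pt "85 98 0 -16 0 0.26 0" --pt "85 147 0 -24 0 0.39 0" --pt "85 196 0 -31 0 0.52 0" --pt "85 245 0 -39 0 0.65 0"

```text
t: 1.65
ee_pos: [421.4, 190.7, 231.8]
orientation: [[-0.013, 0.001, 1.0], [-1.0, 0.001, -0.013], [-0.001, -1.0, 0.001]]
force: [1.0, 0.5, -0.5]
gripper_width: 0.998
```

```bash
python3 d.py 470 -60 230 -2.25
```

```text
t 1.6 pos [421.4 190.7 231.8] yaw -1.5839 q [-0.98  0.01  0.48  2.05 -0.    1.08 -0.52] F [ 1.   0.5 -0.5] T [ 0.06 -0.07 -0.04] w 0.998
shift [250.    1.5  51.9] turn [-5.000e-04  6.661e-01 -1.700e-03]
```

>>> move_arm --pt "85 49 0 8 0 0.13 0" --pt "85 98 0 16 0 0.26 0" --pt "85 147 0 24 0 0.39 0" --pt "85 196 0 31 0 0.52 0" --pt "85 245 0 39 0 0.65 0"

```text
t: 2.15
ee_pos: [457.7, -54.8, 231.8]
orientation: [[-0.616, 0.002, 0.788], [-0.788, 0.001, -0.616], [-0.002, -1.0, 0.0]]
force: [0.3, -0.3, -0.5]
gripper_width: 0.995
```

```bash
python3 d.py 491.5 -315 150 -2.845
```

```text
t 2.1 pos [457.7 -54.8 231.8] yaw -2.2338 q [-0.71 -0.01  0.75  2.06  0.01  1.08 -0.63] F [ 0.3 -0.3 -0.5] T [ 0.05 -0.1  -0.  ] w 0.995
shift [184.4  81.5 186.8] turn [ 3.000e-04  6.112e-01 -2.100e-03]
```

>>> move_arm --pt "85 34 0 35 0 0.12 0" --pt "85 68 0 70 0 0.24 0" --pt "85 102 5 104 0 0.36 0" --pt "85 136 15 138 0 0.48 0" --pt "85 168 30 170 0 0.61 0"

```text
t: 2.65
ee_pos: [490.8, -292.1, 202.2]
orientation: [[-0.956, 0.003, 0.294], [-0.294, -0.001, -0.956], [-0.003, -1.0, 0.002]]
force: [1.2, -0.5, -0.3]
gripper_width: 0.993
```

```bash
python3 d.py 491.5 -315 60 -2.845
```

```text
t 2.6 pos [ 490.8 -292.1  202.2] yaw -2.8430 q [-0.31  0.38  0.95  1.86 -0.35  1.08 -0.5 ] F [ 1.2 -0.5 -0.3] T [ 0.02 -0.    0.02] w 0.993
shift [  6.5 142.2  21.8] turn [-0.002  0.002 -0.003]
```

>>> move_arm --pt "85 3 48 11 0 0 0" --pt "85 6.5 95 22 0 0 0" --pt "85 6.5 142 22 0 0 0" --pt "85 6.5 142 22 0 0 0"

```text
t: 3.05
ee_pos: [484.6, -309.4, 52.7]
orientation: [[-0.955, -0.013, 0.298], [-0.298, 0.006, -0.955], [0.01, -1.0, -0.01]]
force: [-0.7, 1.3, 0.5]
gripper_width: 0.999
```

```bash
python3 d.py 491.5 -315 3 -2.845; python3 - <<'E'
from h import *
for n in("top","side"):
    c=cam(n); p=proj(c,[[491.5,-315,20]])[0].astype(int); x,y=p
    cv2.imwrite(f"pics/g_{n}.png",cv2.cvtColor(up(c["img"],x-50,y-50,x+50,y+50,5),cv2.COLOR_RGB2BGR))
E
python3 -c "
import cv2,numpy as np
cv2.imwrite('pics/g1.png',cv2.resize(np.hstack([cv2.imread('pics/g_top.png'),cv2.imread('pics/g_side.png')]),(800,400)))"
```

```text
t 3.0 pos [ 484.6 -309.4   52.7] yaw -2.8390 q [-0.12  0.61  0.78  1.92 -0.56  0.86 -0.32] F [-0.7  1.3  0.5] T [0.07 0.05 0.01] w 0.999
shift [-5.4 49.6  7.9] turn [0.0099 0.0059 0.0105]
```

View pics/g1.png

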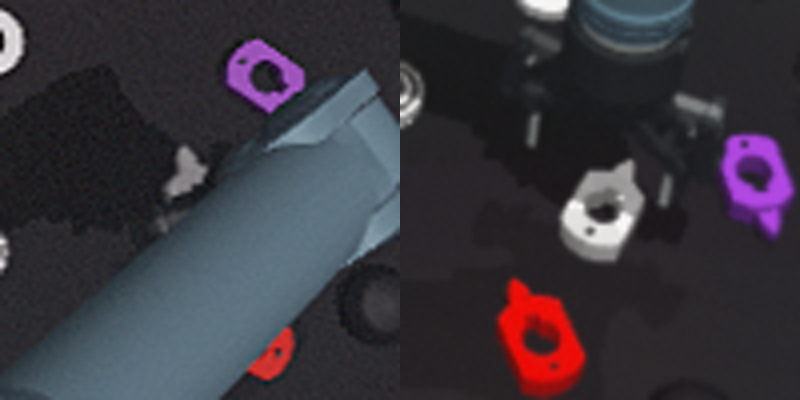

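The hub lies between the open fingers, with the red and purple parts clear. Let the arm settle, then descend.

>>> move_arm --pt "85 0 0 0 0 0 0" --pt "85 0 0 0 0 0 0" --pt "85 0 0 0 0 0 0"

```text
t: 3.45
ee_pos: [491.6, -313.3, 61.7]
orientation: [[-0.954, 0.004, 0.299], [-0.299, -0.001, -0.954], [-0.004, -1.0, 0.002]]
force: [-0.2, 0.5, -0.6]
gripper_width: 1.0
```

```bash
python3 d.py 491.5 -315 2 -2.845
```

```text
t 3.5 pos [ 491.6 -313.3   61.7] yaw -2.8382 q [-0.13  0.59  0.79  1.92 -0.55  0.86 -0.32] F [-0.2  0.5 -0.6] T [ 0.01 -0.02  0.05] w 1.0
shift [ 0.8 59.7  1.5] turn [-0.0025  0.0068 -0.0038]
```

>>> move_arm --pt "70 0.5 25 1.5 0 0.006 0" --pt "70 0.8 43 1.5 0 0.006 0" --pt "70 0.8 53 1.5 0 0.006 0" --pt "70 0.8 57 1.5 0 0.006 0" --pt "70 0.8 58 1.5 0 0.006 0"

```text
t: 3.95
ee_pos: [489.2, -314.4, 0.9]
orientation: [[-0.956, -0.001, 0.292], [-0.292, 0.0, -0.956], [0.001, -1.0, -0.0]]
force: [0.1, 0.5, -0.8]
gripper_width: 0.818
```

>>> move_arm --pt "38 0 0 0 0 0 0" --pt "38 0 0 0 0 0 0" --pt "38 0 0 0 0 0 0" --pt "38 0 0 0 0 0 0" --pt "38 0 0 0 0 0 0" --newtons 50

```text
t: 4.45
ee_pos: [490.2, -315.0, 2.2]
orientation: [[-0.956, 0.001, 0.292], [-0.292, -0.001, -0.956], [-0.001, -1.0, 0.001]]
force: [0.4, 0.5, 5.1]
gripper_width: 0.484
```

Gripped at about 42 mm. Now lift.

>>> move_arm --pt "30 0 0 0 0 0 0" --pt "30 0 -5 0 0 0 0" --pt "30 0 -25 0 0 0 0" --pt "30 0 -60 0 0 0 0" --pt "30 0 -100 0 0 0 0" --newtons 80

```text
t: 4.95
ee_pos: [487.2, -312.5, 99.8]
orientation: [[-0.956, -0.006, 0.293], [-0.293, 0.003, -0.956], [0.005, -1.0, -0.004]]
force: [0.8, 0.5, -3.0]
gripper_width: 0.475
```

```bash
python3 d.py 470 -60 200 -2.2
```

```text
t 5.0 pos [ 487.2 -312.5   99.8] yaw -2.8444 q [-0.17  0.54  0.84  1.9  -0.5   0.93 -0.36] F [ 0.8  0.5 -3. ] T [-0.08 -0.06  0.03] w 0.475
shift [ -57.   -99.4 -246.9] turn [ 0.0057 -0.6444  0.0033]
```

>>> move_arm --pt "30 -4 -40 -30 0 0 0" --pt "30 -10 -80 -78 0 0 0" --pt "30 -20 -85 -127 0 0 0" --pt "30 -30 -85 -176 0 0 0" --pt "30 -40 -85 -225 0 0 0"

```text
t: 5.45
ee_pos: [461.6, -96.8, 185.7]
orientation: [[-0.956, -0.001, 0.292], [-0.292, 0.001, -0.956], [0.001, -1.0, -0.001]]
force: [1.3, 1.0, -2.5]
gripper_width: 0.471
```

```bash
python3 d.py 503.6 103.5 180 -2.88
```

```text
t 5.5 pos [461.6 -96.8 185.7] yaw -2.8455 q [-0.83  0.13  1.02  2.09 -0.13  0.98 -1.01] F [ 1.3  1.  -2.5] T [ 0.04 -0.07 -0.02] w 0.471
shift [ -98.6    5.9 -179.3] turn [0.0013 0.0345 0.0007]
```

>>> move_arm --pt "30 -23 2 -42 0 0.01 0" --pt "30 -46 4 -84 0 0.02 0" --pt "30 -69 6 -126 0 0.03 0" --pt "30 -90 6 -164 0 0.034 0" --pt "30 -98 6 -178 0 0.034 0"

```text
t: 5.95
ee_pos: [503.6, 106.6, 179.1]
orientation: [[-0.963, -0.002, 0.268], [-0.268, 0.001, -0.963], [0.001, -1.0, -0.002]]
force: [0.8, -0.3, -3.1]
gripper_width: 0.476
```

>>> move_arm --pt "30 0 0 0 0 0 0" --pt "30 0 0 0 0 0 0" --pt "30 0 0 0 0 0 0" --pt "30 0 0 0 0 0 0"

```text
t: 6.35
ee_pos: [504.2, 97.8, 180.0]
orientation: [[-0.967, -0.001, 0.256], [-0.256, -0.0, -0.967], [0.001, -1.0, 0.0]]
force: [-0.7, -0.5, -2.1]
gripper_width: 0.471
```

```bash
python3 d.py 503.6 103.5 160 -2.88; python3 - <<'E'
from h import *
ims=[]
for n in("top","side"):
    c=cam(n); x,y=proj(c,[[503.6,103.5,150]])[0].astype(int)
    ims.append(cv2.cvtColor(up(c["img"],x-40,y-40,x+40,y+40,5),cv2.COLOR_RGB2BGR))
cv2.imwrite('pics/a1.png',np.hstack(ims))
E
```

```text
t 6.3 pos [504.2  97.8 180. ] yaw -2.8826 q [-1.05  0.25  0.89  2.   -0.23  0.99 -1.37] F [-0.7 -0.5 -2.1] T [0.02 0.01 0.  ] w 0.471
shift [-0.9 20.  -5.6] turn [-0.     -0.0026  0.0008]
```

View pics/a1.png

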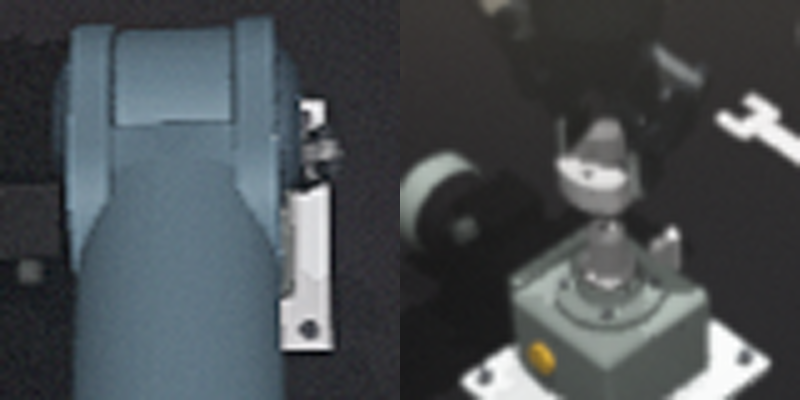

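Side view: the hub is level in the jaws, just above the shaft, with the ear pointing away. Using the bore centroid corrected for the keyway, the hub axis is about 0.8 mm from the TCP towards the ear, so the TCP target is (502.8,103.3). The TCP should read about 122 when the hub rests on the key and 108 when seated.

```bash
python3 d.py 502.8 103.3 145 -2.88
```

```text
t 6.5 pos [504.5  98.6 180.2] yaw -2.8816 q [-1.05  0.25  0.89  2.   -0.23  0.99 -1.37] F [ 0.  -0.5 -2.6] T [-0.01  0.   -0.02] w 0.477
shift [ 0.4 35.2 -4.9] turn [ 0.0003 -0.0016  0.0002]
```

>>> move_arm --pt "30 0.4 0 -5 0 0 0" --pt "30 0.4 12 -5 0 0 0" --pt "30 0.4 25 -5 0 0 0" --pt "30 0.4 32 -5 0 0 0" --pt "30 0.4 35 -5 0 0 0"

```text
t: 6.95
ee_pos: [501.6, 104.5, 143.4]
orientation: [[-0.966, -0.003, 0.26], [-0.26, -0.002, -0.966], [0.003, -1.0, 0.001]]
force: [0.3, 0.5, -3.4]
gripper_width: 0.476
```

>>> move_arm --pt "30 0 0 0 0 0 0" --pt "30 0 0 0 0 0 0" --pt "30 0 0 0 0 0 0" --pt "30 0 0 0 0 0 0"

```text
t: 7.35
ee_pos: [503.4, 105.0, 145.6]
orientation: [[-0.966, 0.001, 0.26], [-0.26, 0.0, -0.966], [-0.001, -1.0, -0.0]]
force: [-0.1, 0.6, -3.2]
gripper_width: 0.478
```

```bash
python3 d.py 502.8 103.3 134 -2.88
```

```text
t 7.3 pos [503.4 105.  145.6] yaw -2.8788 q [-1.03  0.3   0.85  2.03 -0.29  0.93 -1.33] F [-0.1  0.6 -3.2] T [ 0.04  0.02 -0.02] w 0.478
shift [ 1.  11.6  1.5] turn [ 0.0002  0.0012 -0.0009]
```

>>> move_arm --pt "30 0.6 0 1.3 0 0 0" --pt "30 0.6 2 1.3 0 0 0" --pt "30 0.6 4 1.3 0 0 0" --pt "30 0.6 6 1.3 0 0 0" --pt "30 0.6 7 1.3 0 0 0"

```text
t: 7.85
ee_pos: [502.5, 103.5, 137.8]
orientation: [[-0.966, -0.001, 0.26], [-0.26, -0.0, -0.966], [0.001, -1.0, 0.0]]
force: [0.2, 0.2, -3.3]
gripper_width: 0.477
```

```bash
python3 d.py 502.8 103.3 134 -2.88
```

```text
t 7.8 pos [502.5 103.5 137.8] yaw -2.8787 q [-1.02  0.32  0.85  2.04 -0.3   0.91 -1.32] F [ 0.2  0.2 -3.3] T [ 0.02  0.01 -0.02] w 0.477
shift [-0.3  3.8  0.3] turn [-0.0001  0.0013  0.0006]
```

On target with no contact yet. Continue down in small steps and watch the force.

>>> move_arm --pt "30 0 1 0 0 0 0" --pt "30 0 2 0 0 0 0" --pt "30 0 3 0 0 0 0" --pt "30 0 4 0 0 0 0" --pt "30 0 4 0 0 0 0"

```text
t: 8.35
ee_pos: [502.6, 103.5, 134.0]
orientation: [[-0.966, -0.0, 0.26], [-0.26, -0.0, -0.966], [0.0, -1.0, 0.0]]
force: [0.4, 0.8, -3.0]
gripper_width: 0.473
```

>>> move_arm --pt "30 0 1 0 0 0 0" --pt "30 0 2 0 0 0 0" --pt "30 0 3 0 0 0 0" --pt "30 0 4 0 0 0 0" --pt "30 0 4 0 0 0 0"

```text
t: 8.85
ee_pos: [502.5, 103.5, 130.0]
orientation: [[-0.966, -0.0, 0.26], [-0.26, -0.0, -0.966], [0.0, -1.0, 0.0]]
force: [0.8, -0.4, -2.9]
gripper_width: 0.48
```

>>> move_arm --pt "30 0 1 0 0 0 0" --pt "30 0 2 0 0 0 0" --pt "30 0 3 0 0 0 0" --pt "30 0 4 0 0 0 0" --pt "30 0 5 0 0 0 0"

```text
t: 9.35
ee_pos: [502.7, 103.6, 125.1]
orientation: [[-0.966, 0.0, 0.26], [-0.26, 0.0, -0.966], [-0.0, -1.0, -0.0]]
force: [1.2, 0.4, -2.6]
gripper_width: 0.475
```

>>> move_arm --pt "30 0 1 0 0 0 0" --pt "30 0 2 0 0 0 0" --pt "30 0 2.5 0 0 0 0" --pt "30 0 3 0 0 0 0" --pt "30 0 3 0 0 0 0"

```text
t: 9.85
ee_pos: [502.8, 103.5, 122.3]
orientation: [[-0.966, -0.0, 0.26], [-0.26, 0.0, -0.966], [0.0, -1.0, -0.0]]
force: [0.4, 0.1, -2.7]
gripper_width: 0.475
```

>>> move_arm --pt "30 0 0.5 0 0 0 0" --pt "30 0 1 0 0 0 0" --pt "30 0 1 0 0 0 0"

```text
t: 10.15
ee_pos: [502.9, 103.6, 121.7]
orientation: [[-0.966, 0.0, 0.26], [-0.26, 0.0, -0.966], [-0.0, -1.0, -0.0]]
force: [-1.7, -0.6, 2.6]
gripper_width: 0.475
```

Contact with the key top: +5 N at TCP z 121.7, as predicted. Press a little more, then sweep counter-clockwise.

>>> move_arm --pt "30 0 0.5 0 0 0 0" --pt "30 0 0.5 0.03 0 -0.035 0" --pt "30 0 0.5 0.06 0 -0.07 0" --pt "30 0 0.5 0.09 0 -0.105 0" --pt "30 0 0.5 0.12 0 -0.14 0"

```text
t: 10.65
ee_pos: [502.7, 103.6, 120.3]
orientation: [[-0.919, 0.001, 0.394], [-0.394, -0.0, -0.919], [-0.0, -1.0, 0.0]]
force: [-0.4, 0.0, -2.9]
gripper_width: 0.474
```

```bash
python3 d.py 502.8 103.3 108 -2.88
```

```text
t 10.7 pos [502.7 103.6 120.3] yaw -2.7371 q [-0.97  0.34  0.79  2.05 -0.31  0.87 -1.17] F [-0.4  0.  -2.9] T [-0.01 -0.04  0.  ] w 0.474
shift [ 0.1 12.3  0.3] turn [-0.0002  0.1429 -0.0005]
```

The contact force vanished and z fell to 120.3 (ear about 21° from the lug), so the keyway seems to be over the key. Go down gently.

>>> move_arm --pt "30 0 0.5 0 0 0 0" --pt "30 0 1 0 0 0 0" --pt "30 0 1.5 0 0 0 0" --pt "30 0 2 0 0 0 0" --pt "30 0 2 0 0 0 0"

```text
t: 11.15
ee_pos: [502.6, 103.4, 118.5]
orientation: [[-0.92, -0.0, 0.392], [-0.392, -0.0, -0.92], [0.0, -1.0, 0.0]]
force: [0.2, 0.9, -2.6]
gripper_width: 0.477
```

>>> move_arm --pt "30 0 1 0 0 0 0" --pt "30 0 2 0 0 0 0" --pt "30 0 3 0 0 0 0" --pt "30 0 4 0 0 0 0" --pt "30 0 4 0 0 0 0"

```text
t: 11.65
ee_pos: [502.6, 103.4, 114.5]
orientation: [[-0.92, -0.0, 0.392], [-0.392, -0.0, -0.92], [0.0, -1.0, -0.0]]
force: [0.1, 0.6, -3.1]
gripper_width: 0.478
```

>>> move_arm --pt "30 0 1 0 0 0 0" --pt "30 0 2 0 0 0 0" --pt "30 0 3 0 0 0 0" --pt "30 0 4 0 0 0 0" --pt "30 0 4 0 0 0 0"

```text
t: 12.15
ee_pos: [502.6, 103.4, 110.5]
orientation: [[-0.92, -0.0, 0.392], [-0.392, -0.0, -0.92], [0.0, -1.0, 0.0]]
force: [-0.3, -0.0, -3.4]
gripper_width: 0.475
```

>>> move_arm --pt "30 0 0.5 0 0 0 0" --pt "30 0 1 0 0 0 0" --pt "30 0 1.5 0 0 0 0" --pt "30 0 2 0 0 0 0" --pt "30 0 2 0 0 0 0"

```text
t: 12.65
ee_pos: [502.7, 103.4, 108.6]
orientation: [[-0.92, -0.0, 0.392], [-0.392, -0.0, -0.92], [0.0, -1.0, 0.0]]
force: [1.0, 0.9, -2.3]
gripper_width: 0.473
```

>>> move_arm --pt "30 0 0.5 0 0 0 0" --pt "30 0 1 0 0 0 0" --pt "30 0 1.2 0 0 0 0" --pt "30 0 1.2 0 0 0 0"

```text
t: 13.05
ee_pos: [502.8, 103.4, 108.3]
orientation: [[-0.92, -0.001, 0.392], [-0.392, 0.001, -0.92], [0.0, -1.0, -0.001]]
force: [-3.2, -0.2, 5.4]
gripper_width: 0.476
```

Seated: TCP z 108.3 with +8 N, as predicted. Now turn clockwise to the lug with slightly less pressure.

>>> move_arm --pt "30 0 -0.4 0 0 0.04 0" --pt "30 0 -0.4 -0.06 0 0.08 0" --pt "30 0 -0.4 -0.1 0 0.12 0" --pt "30 0 -0.4 -0.13 0 0.16 0" --pt "30 0 -0.4 -0.15 0 0.19 0"

```text
t: 13.55
ee_pos: [502.6, 105.0, 108.3]
orientation: [[-0.977, -0.001, 0.212], [-0.212, 0.002, -0.977], [0.0, -1.0, -0.002]]
force: [-2.1, 2.0, 3.4]
gripper_width: 0.473
```

```bash
python3 d.py 502.8 103.4 108.3 -3.1016
```

```text
t 13.6 pos [502.6 105.  108.3] yaw -2.9284 q [-0.99  0.37  0.82  2.06 -0.36  0.86 -1.32] F [-2.1  2.   3.4] T [0.57 0.61 0.22] w 0.473
shift [0.1 0.  1.6] turn [0.0019 0.1732 0.0005]
```

>>> move_arm --pt "30 0 0 0.2 0 0.04 0" --pt "30 0 0 0.4 0 0.08 0" --pt "30 0 0 0.5 0 0.12 0" --pt "30 0 0 0.5 0 0.155 0" --pt "30 0 0 0.5 0 0.175 0"

```text
t: 14.05
ee_pos: [502.7, 105.1, 108.3]
orientation: [[-0.999, -0.001, 0.039], [-0.039, 0.003, -0.999], [0.001, -1.0, -0.003]]
force: [-2.7, 4.1, 4.7]
gripper_width: 0.472
```

>>> move_arm --pt "30 0 0 0 0 0 0" --pt "30 0 0 0 0 0 0" --pt "30 0 0 0 0 0 0"

```text
t: 14.35
ee_pos: [502.7, 105.1, 108.3]
orientation: [[-0.999, -0.001, 0.039], [-0.039, 0.003, -0.999], [0.001, -1.0, -0.003]]
force: [-2.6, 4.2, 3.6]
gripper_width: 0.475
```

```bash
python3 d.py 502.8 103.4 108.3 -3.1016;  python3 - <<'E'
from h import *
ims=[]
for n in("top","side"):
    c=cam(n); x,y=proj(c,[[503.6,103.5,120]])[0].astype(int)
    ims.append(cv2.cvtColor(up(c["img"],x-32,y-32,x+32,y+32,6),cv2.COLOR_RGB2BGR))
cv2.imwrite('pics/a2.png',np.hstack(ims))
E
```

```text
t 14.3 pos [502.7 105.1 108.3] yaw -3.1024 q [-1.02  0.39  0.86  2.06 -0.39  0.86 -1.47] F [-2.6  4.2  3.6] T [0.87 0.67 0.17] w 0.475
shift [-0.1  0.   1.7] turn [ 0.0027 -0.0008  0.0007]
```

View pics/a2.png

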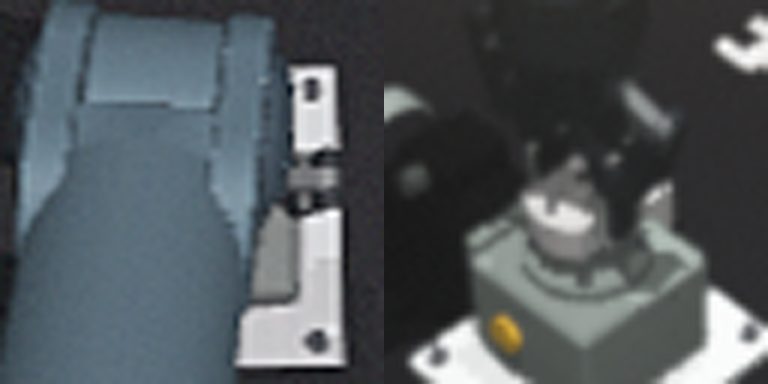

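The hub sits low on the collar and the yaw is on target. Release it.

>>> move_arm --pt "50 0 0 0 0 0 0" --pt "60 0 0 0 0 0 0" --pt "75 0 0 0 0 0 0" --pt "85 0 0 0 0 0 0" --pt "85 0 0 0 0 0 0"

```text
t: 14.95
ee_pos: [503.0, 102.5, 107.9]
orientation: [[-0.999, 0.0, 0.037], [-0.037, -0.0, -0.999], [-0.0, -1.0, 0.0]]
force: [0.1, -0.0, -0.4]
gripper_width: 0.995
```

>>> move_arm --pt "85 0 -5 0 0 0 0" --pt "85 0 -20 0 0 0 0" --pt "85 0 -45 0 0 0 0" --pt "85 0 -80 0 0 0 0" --pt "85 0 -120 0 0 0 0"

```text
t: 15.45
ee_pos: [502.2, 102.5, 229.3]
orientation: [[-0.999, -0.001, 0.037], [-0.037, -0.001, -0.999], [0.001, -1.0, 0.001]]
force: [0.2, 1.1, 0.8]
gripper_width: 0.995
```

```bash
python3 d.py 450 -130 230 -3.1
```

```text
t 15.4 pos [502.2 102.5 229.3] yaw -3.1047 q [-1.18  0.18  1.    1.96 -0.17  1.09 -1.65] F [0.2 1.1 0.8] T [ 0.08 -0.07 -0.  ] w 0.995
shift [ 60.8  -0.4 230.4] turn [-0.001  -0.0047  0.0012]
```

Now move aside for a clear look.

>>> move_arm --pt "85 12 0 46 0 0 0" --pt "85 24 0 92 0 0 0" --pt "85 36 0 138 0 0 0" --pt "85 48 0 184 0 0 0" --pt "85 60 0 230 0 0 0"

```text
t: 15.95
ee_pos: [451.1, -131.1, 228.9]
orientation: [[-0.999, 0.002, 0.037], [-0.037, 0.002, -0.999], [-0.002, -1.0, -0.002]]
force: [0.3, 0.0, -0.3]
gripper_width: 0.996
```

```bash
python3 - <<'E'
from h import *
ims=[]
for n in("top","side"):
    c=cam(n); x,y=proj(c,[[503.6,103.5,120]])[0].astype(int)
    ims.append(cv2.cvtColor(up(c["img"],x-25,y-25,x+25,y+25,8),cv2.COLOR_RGB2BGR))
    cv2.imwrite(f"pics/f_{n}.png",cv2.cvtColor(c["img"],cv2.COLOR_RGB2BGR))
cv2.imwrite('pics/a3.png',np.hstack(ims))
E
```

```text
(no output)
```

View pics/a3.png

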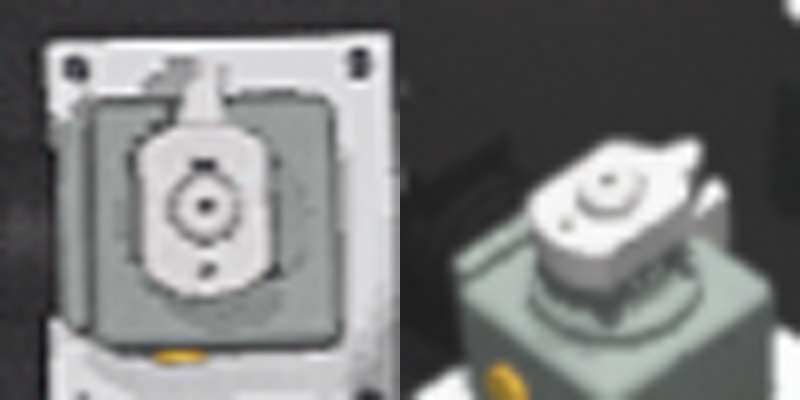

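View pics/f_top.png

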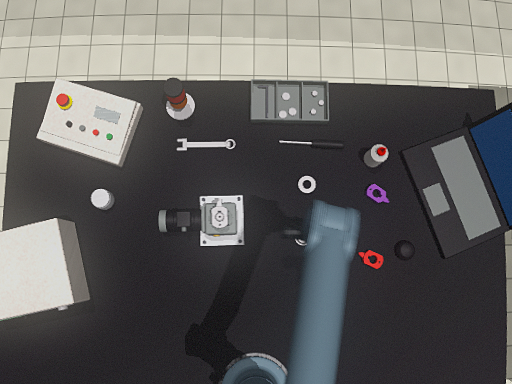

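The hub is seated level over the collar, the shaft end protrudes, the ear is over the lug and the other items haven't moved. One measurement of ear angle and centre at z=126:

```bash
python3 - <<'E'
from h import *
c=cam("top"); x,y=proj(c,[[503.6,103.5,120]])[0].astype(int); u0,v0=x-25,y-25
g=up(cv2.cvtColor(c["img"],cv2.COLOR_RGB2GRAY),u0,v0,u0+50,v0+50,8).astype(float)
px=lambda p:(np.array(p,float)+.5)/8-.5+[u0,v0]
gx=cv2.Sobel(g,cv2.CV_64F,1,0,ksize=5)
L=[];Rr=[]
for r in range(165,250,2):
    L.append((110+gx[r,110:175].argmax(),r)); Rr.append((245+gx[r,245:300].argmin(),r))
for n,e in(("L",L),("R",Rr)):
    P=onplane(c,px(e),126); vx,vy,x0,y0=cv2.fitLine(P.astype(np.float32),cv2.DIST_HUBER,0,.01,.01).ravel()
    a=np.arctan2(vy,vx); a=(a+np.pi/2)%np.pi-np.pi/2; print(n,"yaw",a,"y at x=503.6",y0+(503.6-x0)*np.tan(a))
s=onplane(c,px([(205,205)]),136)[0]; print("shaft",s)
q=onplane(c,px([(204,98),(207,270)]),126); d=q[0]-q[1]; print("ear-dot yaw",np.arctan2(d[1],d[0])); 
sd=cam("side")
print(readout.observe()["t"])
E
```

```text
L yaw 0.045972824 y at x=503.6 125.645805
R yaw 0.05239451 y at x=503.6 82.47656
shaft [503.54602278 103.6504936 ]
ear-dot yaw 0.033545179764529094
16.15
```

Hub yaw is 0.03–0.05 rad against 0.04 for the lug, its centre is within about 1 mm of the axis, and the flats measure 43.2 mm apart at the seated height. All consistent, so I'm handing in.

```bash
python3 -c "
from workcell import job; print(job.job_done())"
```

```text
the job is handed in; nothing more can be done
None
```

The hub is on the shaft, keyed, seated on the collar and released, with its ear over the index lug. I handed the job in at about 16 s of the 72 s allowed.

- **Fitting:** I gripped the hub by its flats and lowered it until it rested on the key, where the force rose by about 5 N. Turning it counter-clockwise under light pressure, the keyway dropped over the key about 21° from the lug. It then went down freely to the collar, reaching the predicted height with about 8 N of contact. I turned hub and shaft back to the lug, let go and moved the arm clear.
- **Final checks:**
  - **Ear direction:** 0.034 to 0.052 rad, against about 0.04 rad for the lug (limit 0.1).
  - **Centre:** within about 1 mm of the shaft axis.
  - **Seating:** the side view showed the hub level on the collar.
  - **Bystanders:** those in view looked unmoved in the last top picture; the bearing was mostly hidden by the arm in that picture.
- **Disagreements:**
  - **Key:** I could not see it clearly from above. A faint hint in the picture suggested 45–50°, but it was felt at about 21°.
  - **Tool position:** during the turn the tool drifted about 1.6 mm sideways with 4 N of side force, which was gone after release.

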